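Set sprung tweezers to the next gap mark on a gauge turret

ROBOT

A 7-joint arm with a two-finger parallel gripper is mounted at the origin on the work surface. World frame = base frame: x ahead of the robot, y to its left, z up, the work surface at z = 0. Lengths are in m, angles in rad, forces in N, time in s.
With the tool pointing down it reaches from about 0.35 to 0.9 m from the base axis. Payload 8.1 kg.
Tool frame: the origin (TCP) lies on the centre line of the jaws, within the pads' length; the fingertips stand 17 mm ahead of it and the grasp point (between the pads) lies 2 mm behind it; z points along the fingers, y is the direction in which the jaws open and shut (so a half turn about z gives the same grasp; the last joint's range is limited). The gripper opens to 92 mm and grips with 3 to 60 N. Pads are 19 mm wide; open, the fingers measure 130 mm over their backs; the gripper's body (75 mm by 190 mm) begins 47 mm behind the grasp point.
Start: joints at [1.214, 0.434, 0.025, 1.573, -0.012, 1.134, -0.075], TCP at [0.157, -0.605, 0.244] pointing down, gripper open.
Joint ranges: [-2.62, 2.62], [-0.44, 2.09], [-1.27, 1.32], [0.08, 2.57], [-1.32, 4.46], [0.12, 2], [-2.74, 2.74]. Speed limits (rad/s): [2.22, 2.22, 3.01, 3.01, 3.14, 3.14, 3.14].

INTERFACE

Orientations are given as a rotation vector (axis times angle).
In Python, from cell import arm, imaging, job gives the robot as it stands.
- The arm moves only by the tool jog_arm, never from a script. Its argument "moves" is a list of rows, each an object with "fingers": the closure, from -1 (fully open) to 1 (shut); "xyz": the shift along the tool's x, y, z in cm, a list of three; "angular": the turn, a rotation vector about the tool's x, y, z in rad, a list of three. In form: [{"fingers": fingers, "xyz": [dx, dy, dz], "angular": [ax, ay, az]}, ...]. A call has 1 to 12 rows; each row is the pose to reach, as a shift and turn from the pose commanded when the call began, along the tool's axes at that moment; what a row does not reach only later rows make up. A row lasts 1/8 s, in which the tool goes at most 62.5 mm and 10.7 degrees, less where a joint would pass 70% of its speed; a pose out of reach is approached as far as the arm can. A call with a gripper value outside its range is refused whole. The fingers move at their own pace and stop on an object; "grip_force" is the grip in N (left out, the last holds). Time passes only in rows, so rows that repeat a pose let the fingers close. It gives the time, the measured TCP pose, the force and the opening at its end, in the units of the state.
- arm.observe(): the state, without advancing time (a new reading comes with each control period).
- imaging.get_image(name): name is "scene" or "side" or "wrist"; returns the picture (400x640x3 uint8, red, green, blue); there is no depth.
- imaging.camera_params(name): a dict with "fx", "fy", "cx", "cy" (pixels), "rvec" (rotation vector, rad) and "tvec" (3), from world to camera coordinates, as OpenCV has them; the wrist camera has in their place "hand_eye" (4x4, takes a point from camera to tool coordinates, whose origin is the TCP and whose axes are the flange's). Camera axes: x right, y down, z forward; pixel columns grow to the right and rows downward; lengths in m; the calibration is good to about 2 mm. A picture is of the moment at which its call begins: read the wrist's pose just before it. camera_params takes no time and is no camera call.
- job.sign_off(): hands the job in, once; it reports no verdict.
The state is a dict: "clock": time; "joints": joint angles; "dq": joint speeds; "joint_efforts": joint torques, N m; "position": TCP position; "ee_rot": TCP orientation; "force": force on the tool from outside, world axes, zero at the start; "ft_torque": the same for the moment, N m; "width": opening from 0.0 (shut) to 1.0 (fully open).
Only numpy, scipy, OpenCV 4.12 (cv2) and the standard library are available. Lean on these libraries where they do the work, as an engineer would, in place of code of your own. Each camera call takes 0.05 s, during which the arm holds its last target. There are 200 camera calls.

TASK

Turn the gauge turret counter-clockwise by one click, and no further, so that the green plate sits at the orange pointer. Then take the sprung tweezers from their rest, bring the tips just above the green plate without touching it, each tip over its own black line, squeezed so that the tip gap matches the 12 mm between the lines, and hold them steady there: finish while still holding the tweezers at that gap. Leave everything else on the bench where it is.

Things in the scene. Friction and masses are not known exactly. Their poses are not given: they have to be found in the camera images.
- turret_base: Fixed base of the gauge turret: black round foot 180 mm across, 16 mm high. Origin on the turret's axis at bench level, z up; +x points out through the orange pointer (rim tab, 10 mm wide, 86 to 102 mm from the axis, top 30 mm above the bench). The disc above is 160 mm across, its top 41 mm above the bench; six coloured gauge plates on it, 60 degrees apart, have tops at 44 mm.
- turret (a joint): Turret angle (rad), positive counter-clockwise from above. Detents at 0 (white plate at the pointer, the start), 1.047 (green plate) and 2.094 (blue plate), with stops just beyond the first and last. About 0.1 N m takes it over the hump halfway between clicks, then it is drawn into the next detent; let go within 0.3 rad of a detent it settles there.
- knob_grip (a point): Point on the turret's axis, 68 mm above the bench, where to grip the knob: a black bar 46 mm long, 12 mm thick, 46 to 80 mm above the bench, white line along its top. The frame turns with the turret; at joint value 0 its x axis is parallel to the base's +x. The bar's length lies 60 degrees counter-clockwise (from above) of this x axis.
- gauge_point (a point): Centre of the top of the plate at the pointer: 44 mm above the bench, 62 mm from the axis along the base's +x; does not turn with the turret, axes as turret_base. Plates are 26 mm (radial) by 36 mm, each with two black radial lines 24 mm long, 2 mm wide; on the green plate their centres are 12 mm apart, 6 mm either side (y) of this point.
- green_plate (a point): Centre of the top of the green plate, midway between its two black lines; it turns with the turret and coincides with gauge_point when the green plate is at the pointer.
- rest: Fixed grey rest, 150 by 50 mm: two blocks 36 mm high carry the tweezers by the rear block and near the tips, with ears 6 mm high at their sides. Between the blocks, from 50 mm behind to 28 mm ahead of the origin, it is only 8 mm high, so fingers can reach down beside the pads. Origin at bench level straight below the tweezers' origin; +x towards the tips.
- tweezers: Loose sprung tweezers, about 50 g, balanced at the pads, lying flat in the rest: two steel arms joined by a black rear block, an orange grip pad (32 mm long, 12 mm high) outside each arm. Origin midway between the pads, on the underside (36 mm above the bench in the rest); +x to the tips, 50 mm ahead; rear end 88 mm behind; y across, the squeezing direction; z up.
- limb_l (a joint): Squeeze angle of the left (+y) arm (rad): 0 open, 0.115 stop, both at 0.075 for a 12 mm tip gap. Open, the tweezers measure 33 mm over the middles of the pads, with a 30 mm tip gap; 23 mm over the pads gives 12 mm (1.7 mm of gap per mm). Pad force is about 1.7 N open, 4.9 N at 12 mm, 6.6 N nearly shut; they spring open when released.
- limb_r (a joint): Squeeze angle of the right (-y) arm (rad), as limb_l.
- tip_l (a point): Tip of the left arm (+y side of the tweezers), on its inner face, 4.5 mm above the plane of the tweezers' underside; the underside of the tip is 2.5 mm below this point. The tip gap is the distance between tip_l and tip_r.
- tip_r (a point): Tip of the right arm (-y side), likewise.
- tape: Bystander: blue ring of tape lying flat, 68 mm across, 19 mm high; origin at its underside.
- printed_cup: Bystander: orange printed cup, 72 mm across, 62 mm high; origin at its underside.
- screw_jar: Bystander: small jar, 52 mm across, 55 mm high; origin at its underside.
- driver: Bystander: screwdriver lying on the bench, about 200 mm long.
- gamepad: Bystander: black game controller, about 160 by 110 mm, 41 mm high.
- bracket: Bystander: orange printed angle bracket, 50 by 30 mm, 35 mm high.
Things that resemble listed ones, but are neither listed nor needed, are in the scene too. There is more than one size of the tweezers; the one meant has the size given above.

How it is judged:
By the outcome, as a careful person would: the job done as asked, in the order asked, and still so for the second after the job is handed in, while the arm keeps its last pose, push and grip.
It also fails if it takes over 58 s, if anything falls off the work surface, if the arm or the gripper's body presses on something with over 40 N, if the wrist force passes 120 N, or if a joint passes its speed limit or range.

## Working session

There is one attempt and no reset: what is moved stays moved. The work goes in short steps, Python scripts to look and compute and a tool call to move; the robot and the scene stay as the last step left them, time stands still between calls to the robot, and variables do not carry over. Pictures are saved under pics/ and viewed, about 8 in all and at most 12, crops included, and the job is handed in when it is done.

Besides the shell and the picture viewer there is one more tool, called after "Call:" as name([rows], argument=value, ...), one row to a line, values as JSON. jog_arm: Moves the arm, as the interface text tells. Its arguments: {"type":"object","properties":{"moves":{"type":"array"},"grip_force":{"type":"number"}},"required":["moves"]}

```bash
ls; mkdir -p pics; python3 - <<'E'
from cell import arm, imaging, job
import cv2, numpy as np
s=arm.observe(); print(s)
a=imaging.get_image("scene"); b=imaging.get_image("side")
for n in("scene","side","wrist"): print(n, imaging.camera_params(n))
cv2.imwrite("pics/scene.png",a[:,:,::-1]); cv2.imwrite("pics/side.png",b[:,:,::-1])
E
```

```text
pics
{'clock': 0.0, 'joints': array([ 1.21437942,  0.43522221,  0.02497863,  1.57410302, -0.01159219,
        1.13400449, -0.07511509]), 'dq': array([ 4.37396368e-04, -4.80271692e-05,  7.82378415e-04,  1.40477407e-03,
       -1.55674554e-04, -1.20819794e-03,  2.69009492e-04]), 'joint_efforts': array([ 4.39414480e-04, -6.67847013e+01,  9.84627642e-01, -3.14455676e+01,
       -6.07424229e-02,  4.29170066e-02,  1.72022424e-04]), 'position': array([ 0.15675512, -0.60451564,  0.24294322]), 'ee_rot': array([-3.11480487e+00, -3.97293642e-01,  5.54278382e-04]), 'force': array([-0.08803604, -0.18455031, -0.74468766]), 'ft_torque': array([0.02354785, 0.02247174, 0.00373619]), 'width': 0.9950437129719132}
scene {'fx': 442.8099180403432, 'fy': 442.8099180403432, 'cx': 317.92883340605323, 'cy': 199.6119965147346, 'rvec': array([ 2.10338004,  1.29913001, -0.50343991]), 'tvec': array([-0.28715701, -0.31052461,  1.68798802])}
side {'fx': 376.8577851150211, 'fy': 376.8577851150211, 'cx': 320.01387294725856, 'cy': 199.17982804399043, 'rvec': array([ 0.33788318, -2.73216844,  1.23548336]), 'tvec': array([0.57650043, 0.13768455, 0.95430087])}
wrist {'fx': 357.74800424526074, 'fy': 357.74800424526074, 'cx': 311.5950420029672, 'cy': 196.20541222273587, 'hand_eye': array([[-3.98733833e-04, -9.66397801e-01, -2.57050833e-01,
         6.98984329e-02],
       [ 9.99998520e-01,  4.49233793e-05, -1.72007650e-03,
        -8.27048004e-04],
       [ 1.67382574e-03, -2.57051138e-01,  9.66396353e-01,
        -1.41817567e-01],
       [ 0.00000000e+00,  0.00000000e+00,  0.00000000e+00,
         1.00000000e+00]])}
```

View pics/scene.png

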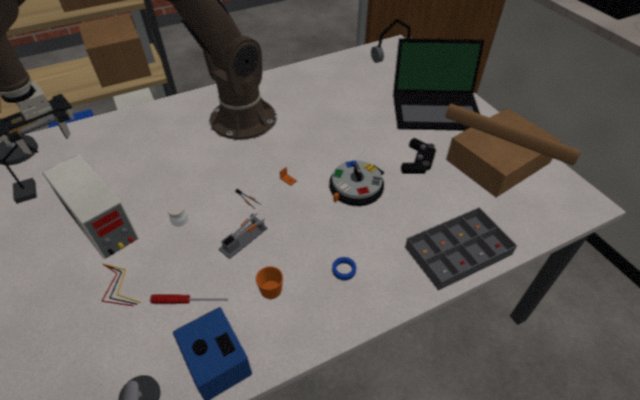

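View pics/side.png

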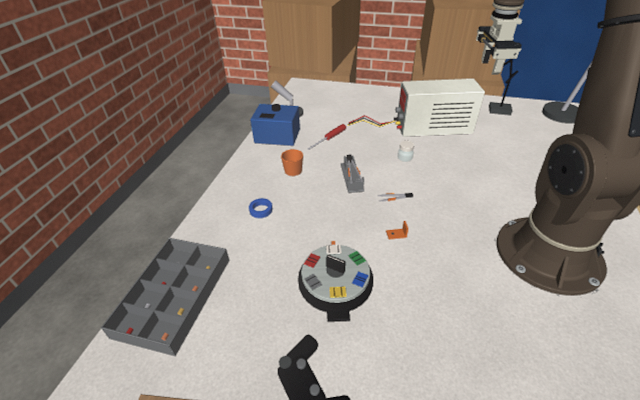

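Turret at scene (357,182) / side (336,275), with the orange pointer at scene (335,197). The rest with tweezers is at scene (243,238) / side (351,173), and the small look-alike lies at scene (247,197). I'll get rough positions first, then look from close.

```bash
cat > h.py <<'E'
from cell import arm, imaging, job
import cv2, numpy as np
from scipy.spatial.transform import Rotation as R
def snap(name, f=None):
    s=arm.observe(); im=imaging.get_image(name)
    if f: cv2.imwrite(f,im[:,:,::-1])
    return s,im
def cam(name,s=None):
    p=imaging.camera_params(name); K=(p["fx"],p["fy"],p["cx"],p["cy"])
    if name=="wrist":
        T=np.eye(4);T[:3,:3]=R.from_rotvec(s["ee_rot"]).as_matrix();T[:3,3]=s["position"]
        T=T@p["hand_eye"]; return K,T[:3,:3],T[:3,3]
    M=R.from_rotvec(p["rvec"]).as_matrix(); return K,M.T,-M.T@p["tvec"]
def ray(c,u,v,z):
    K,Rm,o=c; d=Rm@np.array([(u-K[2])/K[0],(v-K[3])/K[1],1]); return o+d*(z-o[2])/d[2]
def proj(c,P):
    K,Rm,o=c; q=Rm.T@(np.asarray(P)-o); return np.array([K[0]*q[0]/q[2]+K[2],K[1]*q[1]/q[2]+K[3]])
def tool(s,P):  # world point in tool axes, cm
    return R.from_rotvec(s["ee_rot"]).as_matrix().T@(np.asarray(P)-s["position"])*100
E
python3 - <<'E'
from h import *
a=cam("scene"); b=cam("side")
for n,(pa,pb,z) in dict(knob=((357,172),(336,259),.08),ptr=((335,197),(333,243),.03),rear=((230,240),(349,160),.04),tip=((258,219),(355,186),.04),decoy=((247,197),(395,196),.005),cup=((270,272),(292,154),.062),jar=((177,208),(405,145),.055),bracket=((288,175),(405,225),.03)).items():
    print(n, ray(a,*pa,z).round(3), ray(b,*pb,z).round(3))
E
```

```text
knob [0.519 0.198 0.08 ] [0.502 0.209 0.08 ]
ptr [0.542 0.11  0.03 ] [0.53  0.119 0.03 ]
rear [ 0.561 -0.237  0.04 ] [ 0.56  -0.232  0.04 ]
tip [ 0.525 -0.138  0.04 ] [ 0.516 -0.107  0.04 ]
decoy [ 0.396 -0.129  0.005] [ 0.398 -0.13   0.005]
cup [ 0.725 -0.18   0.062] [ 0.738 -0.193  0.062]
jar [ 0.39  -0.34   0.055] [ 0.393 -0.336  0.055]
bracket [0.387 0.019 0.03 ] [0.359 0.012 0.03 ]
```

```bash
python3 - <<'E'
from h import *
s=arm.observe()
M=R.from_rotvec(s["ee_rot"]).as_matrix(); print(M.round(3))
print(tool(s,[.53,-.17,.32]),tool(s,[.51,.20,.30]))
b=cam("side");a=cam("scene")
for p in [(401,88),(480,82)]: print(ray(b,*p,.12))
for p in [(45,165),(85,155),(100,215),(135,205)]: print(ray(a,*p,.12))
E
```

```text
[[ 0.968  0.251 -0.   ]
 [ 0.251 -0.968  0.001]
 [-0.    -0.001 -1.   ]]
[ 47.03628455 -32.70805318  -7.65698058] [ 54.38731025 -69.02275722  -5.60644604]
[ 0.44123671 -0.62106868  0.12      ]
[ 0.1536833  -0.73619433  0.12      ]
[ 0.10180343 -0.6547876   0.12      ]
[ 0.10916945 -0.54024608  0.12      ]
[ 0.38351245 -0.53538246  0.12      ]
[ 0.38944001 -0.44257017  0.12      ]
```

Call:
jog_arm([
  {"fingers": -1,"xyz": [2,-2,-5],"angular": [0,0,0]},
  {"fingers": -1,"xyz": [6,-6,-8],"angular": [0,0,0]},
  {"fingers": -1,"xyz": [10,-10,-11],"angular": [0,0,0]},
  {"fingers": -1,"xyz": [14,-14,-11.7],"angular": [0,0,0]},
  {"fingers": -1,"xyz": [18.3,-18.3,-11.7],"angular": [0,0,0]},
  {"fingers": -1,"xyz": [22.6,-22.6,-11.7],"angular": [0,0,0]},
  {"fingers": -1,"xyz": [27,-27,-11.7],"angular": [0,0,0]},
  {"fingers": -1,"xyz": [31.4,-31.4,-11.7],"angular": [0,0,0]},
  {"fingers": -1,"xyz": [35.8,-36,-11.7],"angular": [0,0,0]},
  {"fingers": -1,"xyz": [40.2,-40.5,-11.7],"angular": [0,0,0]},
  {"fingers": -1,"xyz": [44.6,-45,-11.7],"angular": [0,0,0]},
  {"fingers": -1,"xyz": [48.5,-49,-11.7],"angular": [0,0,0]},
], grip_force=20)

```text
clock: 1.6
position: [0.5039, -0.0071, 0.3606]
ee_rot: [3.116, 0.398, -0.0]
force: [0.7, -0.7, 0.3]
width: 1.003
```

Call:
jog_arm([
  {"fingers": -1,"xyz": [2.3,-2.4,0],"angular": [0,0,0]},
  {"fingers": -1,"xyz": [2.3,-2.4,0],"angular": [0,0,0]},
  {"fingers": -1,"xyz": [2.3,-2.4,0],"angular": [0,0,0]},
])

```text
clock: 1.98
position: [0.5193, 0.0192, 0.3603]
ee_rot: [3.116, 0.397, -0.002]
force: [0.6, -0.2, -0.5]
width: 0.999
```

```bash
python3 - <<'E'
from h import *
s,im=snap("wrist","pics/w1.png"); print(s["position"],s["ee_rot"],s["clock"],s["joints"])
import pickle; pickle.dump((s,im),open("w1.pkl","wb"))
E
```

```text
[0.51927784 0.0192214  0.36030377] [ 3.11593496e+00  3.96615902e-01 -1.71786804e-03] 1.975 [ 0.26576979  0.23019295 -0.50417845  1.60455626  0.11395874  1.33727431
 -1.57137408]
```

View pics/w1.png

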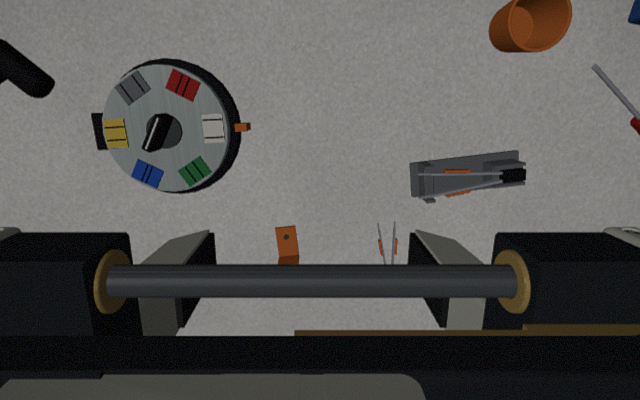

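Wrist view: the turret disc is centred near (165,127) px, with the pointer tab at (243,127), the white plate at (213,128) and the green plate at (194,172). The tweezers' pads are at about (457,171) and (457,194), with the black rear block at (512,174), so the tips point left.

```bash
cat > m.py <<'E'
from h import *
import pickle
def blobs(im,lo,hi,box=None,amin=15):
    hsv=cv2.cvtColor(im,cv2.COLOR_RGB2HSV); m=cv2.inRange(hsv,np.array(lo),np.array(hi))
    if box: k=np.zeros_like(m); x0,y0,x1,y1=box; k[y0:y1,x0:x1]=255; m&=k
    n,l,st,ce=cv2.connectedComponentsWithStats(m); 
    return sorted([(int(st[i,4]),ce[i].round(1),st[i,:4]) for i in range(1,n) if st[i,4]>=amin],key=lambda t:-t[0]),m
COL=dict(red=([170,120,50],[180,255,255]),yellow=([20,120,80],[32,255,255]),green=([55,120,40],[85,255,255]),blue=([100,120,50],[125,255,255]),orange=([5,130,90],[16,255,255]))
E
python3 - <<'E'
from m import *
s,im=pickle.load(open("w1.pkl","rb")); c=cam("wrist",s)
for n,(lo,hi) in COL.items():
    b,_=blobs(im,lo,hi,(85,40,560,215)); 
    for t in b[:4]: print(n,t[0],t[1],t[2],ray(c,*t[1],.044).round(4))
for p in [(500,174),(163,117),(150,150)]: print(p, ray(c,*p,.045).round(4), ray(c,*p,.08).round(4))
E
```

```text
yellow 362 [115.7 137.1] [105 127  23  21] [0.4811 0.2679 0.044 ]
yellow 144 [113.  122.5] [103 119  21   8] [0.4986 0.2733 0.044 ]
green 442 [194.3 170.9] [179 157  32  29] [0.463  0.1639 0.044 ]
blue 492 [146.8 173.2] [131 159  32  29] [0.4445 0.2233 0.044 ]
orange 380 [535.3  44.2] [513  40  47  12] [ 0.716  -0.2032  0.044 ]
orange 92 [240.2 127.1] [235 123  12   9] [0.533  0.1173 0.044 ]
orange 79 [456.7 171. ] [443 170  28   3] [ 0.5483 -0.1666  0.044 ]
orange 54 [458.2 192.9] [446 190  25   7] [ 0.5211 -0.1788  0.044 ]
(500, 174) [ 0.5588 -0.222   0.045 ] [ 0.5609 -0.2021  0.08  ]
(163, 117) [0.5211 0.213  0.045 ] [0.5262 0.1995 0.08  ]
(150, 150) [0.4759 0.223  0.045 ] [0.4844 0.2088 0.08  ]
```

Call:
jog_arm([
  {"fingers": -1,"xyz": [-1,-5,2],"angular": [0,0,0.15]},
  {"fingers": -1,"xyz": [-2,-10,4],"angular": [0,0,0.3]},
  {"fingers": -1,"xyz": [-3,-15,7],"angular": [0,0,0.4]},
  {"fingers": -1,"xyz": [-4,-19,9],"angular": [0,0,0.47]},
  {"fingers": -1,"xyz": [-4.7,-22.5,11],"angular": [0,0,0.47]},
  {"fingers": -1,"xyz": [-4.7,-22.5,11],"angular": [0,0,0.47]},
  {"fingers": -1,"xyz": [-4.7,-22.5,11],"angular": [0,0,0.47]},
])

```text
clock: 2.9
position: [0.4184, 0.2246, 0.251]
ee_rot: [3.122, -0.342, 0.001]
force: [0.4, -0.5, 1.0]
width: 1.0
```

```bash
python3 - <<'E'
from m import *
s,im=snap("wrist","pics/w2.png"); print(s["position"],s["ee_rot"],s["clock"],s["joints"])
pickle.dump((s,im),open("w2.pkl","wb")); c=cam("wrist",s)
COL["red"]=([0,120,50],[4,255,255])
for n,(lo,hi) in COL.items():
    b,_=blobs(im,lo,hi,None,60); 
    for t in b[:3]: print(n,t[0],t[1],t[2],ray(c,*t[1],.044).round(4))
E
```

```text
[0.41840119 0.22462318 0.25104829] [ 3.12228340e+00 -3.41809363e-01  1.13396437e-03] 2.9 [-0.12057263  0.24077124 -0.58036361  1.87826041  0.1510888   1.06564599
 -2.55001202]
red 823 [309.4  11.6] [289   0  41  24] [0.5617 0.1964 0.044 ]
yellow 913 [252.7 114.7] [232  92  42  46] [0.4863 0.2686 0.044 ]
yellow 911 [516.1 283. ] [495 251  35  62] [0.2536 0.037  0.044 ]
yellow 117 [ 96.6 293.6] [ 94 273  10  40] [0.3394 0.4836 0.044 ]
green 904 [365.6 114.8] [346  93  41  45] [0.4629 0.1638 0.044 ]
blue 884 [309.  147.4] [291 135  37  26] [0.4444 0.2231 0.044 ]
orange 1287 [502.6 162.8] [478 135  62  59] [0.3883 0.0404 0.044 ]
orange 205 [395.8  31.4] [386  22  21  19] [0.5291 0.1242 0.044 ]
orange 135 [630.  107.4] [621  99  18  19] [ 0.4155 -0.0816  0.044 ]
```

View pics/w2.png

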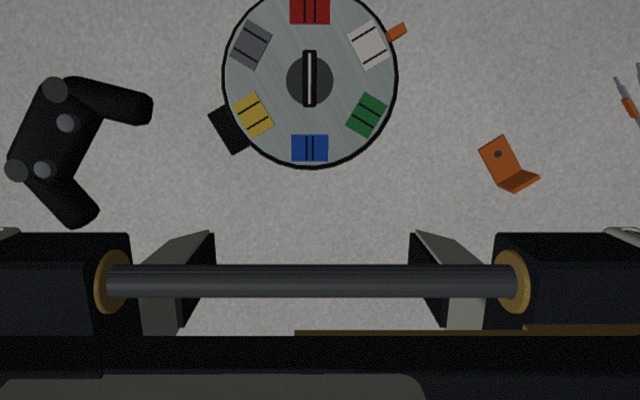

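The bar is vertical in the image at (309,78), so it lines up with tool x. Axis from yellow + green − blue plates is (0.505, 0.209), giving a blue radius of 62 mm, which matches the spec. The pointer bears −73°. Going to grip the knob.

Call:
jog_arm([
  {"fingers": -1,"xyz": [4.5,-0.2,2],"angular": [0,0,0]},
  {"fingers": -1,"xyz": [8.75,-0.35,5],"angular": [0,0,0]},
  {"fingers": -1,"xyz": [8.75,-0.35,10],"angular": [0,0,0]},
  {"fingers": -1,"xyz": [8.75,-0.35,15],"angular": [0,0,0]},
  {"fingers": -1,"xyz": [8.75,-0.35,18.2],"angular": [0,0,0]},
  {"fingers": -1,"xyz": [8.75,-0.35,18.2],"angular": [0,0,0]},
  {"fingers": 1,"xyz": [8.75,-0.35,18.2],"angular": [0,0,0]},
  {"fingers": 1,"xyz": [8.75,-0.35,18.2],"angular": [0,0,0]},
  {"fingers": 1,"xyz": [8.75,-0.35,18.2],"angular": [0,0,0]},
  {"fingers": 1,"xyz": [8.75,-0.35,18.2],"angular": [0,0,0]},
  {"fingers": 1,"xyz": [8.75,-0.35,18.2],"angular": [0,0,0]},
], grip_force=15)

```text
clock: 4.32
position: [0.5039, 0.2107, 0.0689]
ee_rot: [-3.123, 0.339, -0.0]
force: [0.2, -0.7, 0.1]
width: 0.506
```

Call:
jog_arm([
  {"fingers": 1,"xyz": [0,0,0],"angular": [0,0,0]},
  {"fingers": 1,"xyz": [0,0,0],"angular": [0,0,0]},
  {"fingers": 1,"xyz": [0,0,0],"angular": [0,0,0]},
  {"fingers": 1,"xyz": [0,0,0],"angular": [0,0,0]},
  {"fingers": 1,"xyz": [0,0,0],"angular": [0,0,0]},
  {"fingers": 1,"xyz": [0,0,0],"angular": [0,0,0]},
])

```text
clock: 5.08
position: [0.5033, 0.208, 0.0685]
ee_rot: [3.119, -0.341, -0.002]
force: [-2.3, -8.3, 6.7]
width: 0.129
```

Call:
jog_arm([
  {"fingers": 1,"xyz": [0,0.25,0],"angular": [0,0,0]},
  {"fingers": 1,"xyz": [0,0.25,0],"angular": [0,0,-0.12]},
  {"fingers": 1,"xyz": [0,0.25,0],"angular": [0,0,-0.24]},
  {"fingers": 1,"xyz": [0,0.25,0],"angular": [0,0,-0.36]},
  {"fingers": 1,"xyz": [0,0.25,0],"angular": [0,0,-0.48]},
  {"fingers": 1,"xyz": [0,0.25,0],"angular": [0,0,-0.6]},
  {"fingers": 1,"xyz": [0,0.25,0],"angular": [0,0,-0.72]},
  {"fingers": 1,"xyz": [0,0.25,0],"angular": [0,0,-0.84]},
  {"fingers": 1,"xyz": [0,0.25,0],"angular": [0,0,-0.95]},
  {"fingers": 1,"xyz": [0,0.25,0],"angular": [0,0,-1.047]},
  {"fingers": 1,"xyz": [0,0.25,0],"angular": [0,0,-1.047]},
  {"fingers": 1,"xyz": [0,0.25,0],"angular": [0,0,-1.047]},
])

```text
clock: 6.58
position: [0.5035, 0.2072, 0.0685]
ee_rot: [2.875, 1.263, -0.001]
force: [0.8, -5.9, 1.4]
width: 0.133
```

Call:
jog_arm([
  {"fingers": -1,"xyz": [0,0,0],"angular": [0,0,0]},
  {"fingers": -1,"xyz": [0,0,0],"angular": [0,0,0]},
  {"fingers": -1,"xyz": [0,0,0],"angular": [0,0,0]},
  {"fingers": -1,"xyz": [0,0,-3],"angular": [0,0,0]},
  {"fingers": -1,"xyz": [0,0,-8],"angular": [0,0,0]},
  {"fingers": -1,"xyz": [-4,5,-12],"angular": [0,0,-0.17]},
  {"fingers": -1,"xyz": [-7.5,9.5,-13],"angular": [0,0,-0.34]},
  {"fingers": -1,"xyz": [-11,14,-13],"angular": [0,0,-0.51]},
  {"fingers": -1,"xyz": [-15,18.5,-13],"angular": [0,0,-0.68]},
  {"fingers": -1,"xyz": [-19,23.5,-13],"angular": [0,0,-0.85]},
  {"fingers": -1,"xyz": [-22.5,28,-13],"angular": [0,0,-1.02]},
  {"fingers": -1,"xyz": [-26,32.5,-13],"angular": [0,0,-1.18]},
])

```text
clock: 8.07
position: [0.5681, -0.2051, 0.1988]
ee_rot: [1.677, 2.656, 0.001]
force: [1.5, 0.2, -1.0]
width: 1.002
```

Call:
jog_arm([
  {"fingers": -1,"xyz": [-5,0.8,0],"angular": [0,0,0]},
  {"fingers": -1,"xyz": [-5,0.8,0],"angular": [0,0,0]},
  {"fingers": -1,"xyz": [-5,0.8,0],"angular": [0,0,0]},
])

```text
clock: 8.45
position: [0.5964, -0.2437, 0.1985]
ee_rot: [-1.682, -2.652, -0.001]
force: [0.3, -0.3, 0.6]
width: 1.002
```

```bash
python3 - <<'E'
from m import *
s,im=snap("wrist","pics/w3.png"); print(s["position"],s["ee_rot"],s["clock"],s["joints"])
pickle.dump((s,im),open("w3.pkl","wb")); c=cam("wrist",s)
for n in("orange","green"):
    b,_=blobs(im,*COL[n],None,20)
    for t in b[:6]: print(n,t[0],t[1],t[2],ray(c,*t[1],.044).round(4))
E
```

```text
[ 0.59644622 -0.24367177  0.19852829] [-1.68220054e+00 -2.65233466e+00 -1.43054034e-03] 8.45 [ 0.92371354  0.73751372 -1.06374515  1.51910483  0.65964538  1.27870664
  0.21728777]
orange 2767 [484.  201.7] [455 159  88  85] [ 0.7376 -0.1922  0.044 ]
orange 195 [258.9  72.2] [256  51   7  43] [ 0.5209 -0.1774  0.044 ]
orange 191 [296.8  74.5] [292  54  10  42] [ 0.5485 -0.1663  0.044 ]
```

View pics/w3.png

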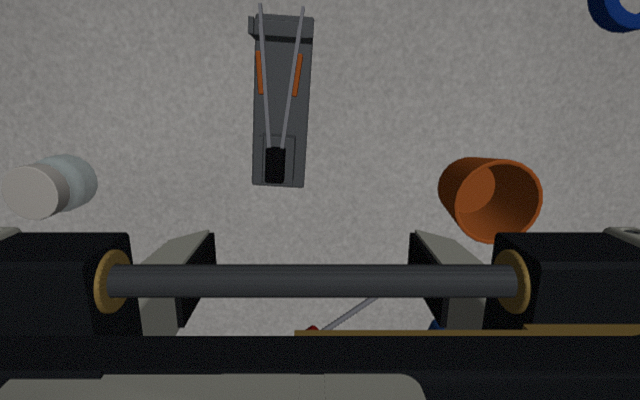

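Tweezers in the rest: pads at (259,72) and (297,74), tips at (261,5) and (303,10), rear block at (275,165). The pad spacing matches the given size.

```bash
python3 - <<'E'
from m import *
s,im=pickle.load(open("w3.pkl","rb")); c=cam("wrist",s)
P=lambda u,v,z=.042: ray(c,u,v,z)
pm=(P(258.9,72.2,.046)+P(296.8,74.5,.046))/2; print("pads",pm, np.linalg.norm(P(258.9,72.2,.046)-P(296.8,74.5,.046)))
tip=(P(261,6,.0405)+P(303,11,.0405))/2; rear=P(275,182.5,.040); print(tip,rear,np.linalg.norm(tip-pm),np.linalg.norm(rear-pm))
M=R.from_rotvec(s["ee_rot"]).as_matrix()
for a,b in((rear,tip),(rear,pm)):
    d=b-a; print(np.degrees(np.arctan2(d[1],d[0])))
print("yaw",np.degrees(np.arctan2(M[1,0],M[0,0])),"tool",tool(s,pm))
d=P(296.8,74.5)-P(258.9,72.2); print(np.degrees(np.arctan2(d[1],d[0])))
E
```

```text
pads [ 0.53492768 -0.17192813  0.046     ] 0.02958236052580538
[ 0.51825826 -0.1275621   0.0405    ] [ 0.56799705 -0.25422366  0.04      ] 0.047712307001183854 0.08889396488774641
111.43946181184779
111.89207480991863
yaw 115.23150098593784 tool [ 9.09472586 -2.51199253 15.26241967]
21.91421871240491
```

Both axis estimates agree at 111.6° and the pad midpoint is (0.535, −0.172), so tips at 48–50 mm and rear at 88.9 mm match the given sizes. Going in to grasp.

Call:
jog_arm([
  {"fingers": -0.1,"xyz": [4.5,-1.2,0],"angular": [0,0,0.063]},
  {"fingers": -0.1,"xyz": [9.1,-2.5,2],"angular": [0,0,0.063]},
  {"fingers": -0.1,"xyz": [9.1,-2.5,6],"angular": [0,0,0.063]},
  {"fingers": -0.1,"xyz": [9.1,-2.5,10],"angular": [0,0,0.063]},
  {"fingers": -0.1,"xyz": [9.1,-2.5,13],"angular": [0,0,0.063]},
  {"fingers": -0.1,"xyz": [9.1,-2.5,15.8],"angular": [0,0,0.063]},
  {"fingers": -0.1,"xyz": [9.1,-2.5,15.8],"angular": [0,0,0.063]},
  {"fingers": -0.1,"xyz": [9.1,-2.5,15.8],"angular": [0,0,0.063]},
], grip_force=15)

```text
clock: 9.5
position: [0.5357, -0.1722, 0.042]
ee_rot: [1.764, 2.598, 0.001]
force: [-0.0, -0.2, 0.2]
width: 0.551
```

Call:
jog_arm([
  {"fingers": 0.35,"xyz": [0,0,0],"angular": [0,0,0]},
  {"fingers": 0.35,"xyz": [0,0,0],"angular": [0,0,0]},
  {"fingers": 0.35,"xyz": [0,0,0],"angular": [0,0,0]},
  {"fingers": 0.35,"xyz": [0,0,0],"angular": [0,0,0]},
])

```text
clock: 10.0
position: [0.5356, -0.173, 0.0415]
ee_rot: [1.765, 2.597, 0.001]
force: [-0.8, 1.1, 6.8]
width: 0.327
```

```bash
python3 - <<'E'
from m import *
s,im=snap("wrist","pics/w4.png"); print(s["position"],s["force"],s["width"]*92, s["clock"]); pickle.dump((s,im),open("w4.pkl","wb"))
E
```

```text
[ 0.53564027 -0.17297709  0.04148841] [-0.79528439  1.09092255  6.77364443] 30.066475403049996 10.0
```

View pics/w4.png

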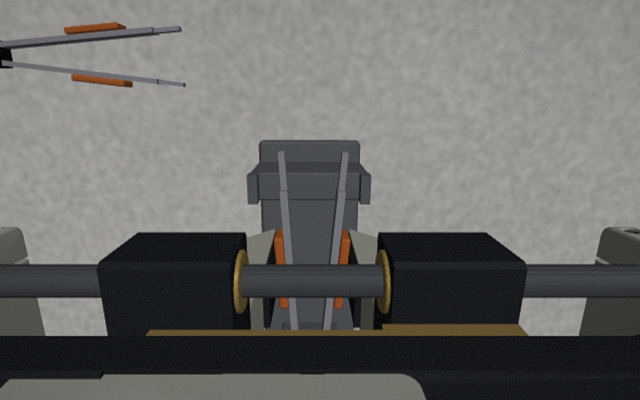

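The pads are held, with the tips visible in hand at (281,152) and (345,152). Squeezing to 23 mm, then lifting.

Call:
jog_arm([
  {"fingers": 0.5,"xyz": [0,0,0],"angular": [0,0,0]},
  {"fingers": 0.5,"xyz": [0,0,0],"angular": [0,0,0]},
  {"fingers": 0.5,"xyz": [0,0,0],"angular": [0,0,0]},
  {"fingers": 0.5,"xyz": [0,0,-0.5],"angular": [0,0,0]},
  {"fingers": 0.5,"xyz": [0,0,-2],"angular": [0,0,0]},
  {"fingers": 0.5,"xyz": [0,0,-4],"angular": [0,0,0]},
  {"fingers": 0.5,"xyz": [0,0,-6],"angular": [0,0,0]},
  {"fingers": 0.5,"xyz": [0,0,-7],"angular": [0,0,0]},
  {"fingers": 0.5,"xyz": [0,0,-7],"angular": [0,0,0]},
  {"fingers": 0.5,"xyz": [0,0,-7],"angular": [0,0,0]},
])

```text
clock: 11.3
position: [0.5348, -0.1732, 0.1103]
ee_rot: [-1.766, -2.598, 0.001]
force: [-0.1, -0.1, -1.6]
width: 0.25
```

```bash
python3 - <<'E'
from m import *
s,im=snap("wrist"); print(s["position"],s["force"],s["ft_torque"],s["width"]*92, s["clock"],s["joints"]); pickle.dump((s,im),open("w5.pkl","wb"))
cv2.imwrite("pics/w5.png",cv2.resize(im[60:320,210:420,::-1],None,fx=2.2,fy=2.2,interpolation=cv2.INTER_CUBIC))
E
```

```text
[ 0.53477209 -0.1732233   0.11026349] [-0.06110699 -0.06899999 -1.59294212] [-0.04276068 -0.12516868  0.02458787] 22.996747842653846 11.3 [ 0.8951372   0.71397419 -1.02503402  1.81984189  0.71169915  1.02968025
 -0.04061594]
```

View pics/w5.png

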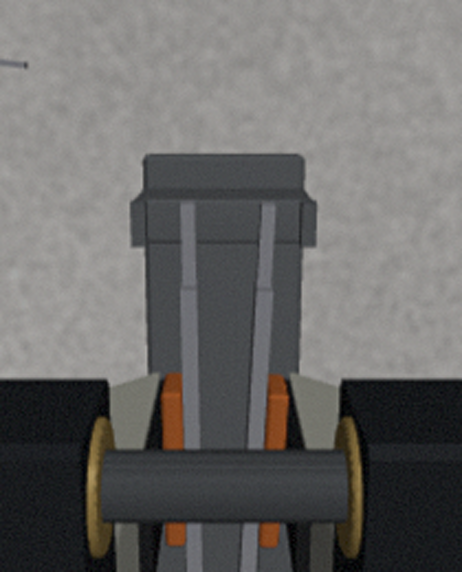

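Tip gap from the image is about 12.2 mm, with the tips centred in the jaws and the width reading at 23.0 mm. Heading for the pointer side of the turret, slightly back and high.

Call:
jog_arm([
  {"fingers": 0.5,"xyz": [2,1,0],"angular": [0,0,0.01]},
  {"fingers": 0.5,"xyz": [5,2.3,0],"angular": [0,0,0.02]},
  {"fingers": 0.5,"xyz": [8.5,4,0],"angular": [0,0,0.03]},
  {"fingers": 0.5,"xyz": [12,5.5,0],"angular": [0,0,0.04]},
  {"fingers": 0.5,"xyz": [15.5,7,0],"angular": [0,0,0.05]},
  {"fingers": 0.5,"xyz": [18.5,8.4,0],"angular": [0,0,0.06]},
  {"fingers": 0.5,"xyz": [21,9.4,0],"angular": [0,0,0.07]},
  {"fingers": 0.5,"xyz": [22.4,10,0],"angular": [0,0,0.07]},
  {"fingers": 0.5,"xyz": [22.4,10,0],"angular": [0,0,0.07]},
  {"fingers": 0.5,"xyz": [22.4,10,0],"angular": [0,0,0.07]},
])

```text
clock: 12.6
position: [0.5457, 0.0706, 0.1103]
ee_rot: [1.857, 2.534, -0.002]
force: [0.7, 0.1, -1.2]
width: 0.256
```

```bash
python3 - <<'E'
from m import *
s,im=snap("wrist"); M=R.from_rotvec(s["ee_rot"]).as_matrix()
print(s["position"],np.degrees(np.arctan2(M[1,0],M[0,0])),s["width"]*92, s["clock"]); pickle.dump((s,im),open("w6.pkl","wb"))
c=cam("wrist",s)
for n in("green","orange","blue","yellow"):
    b,_=blobs(im,*COL[n],None,80)
    for t in b[:3]: print(n,t[0],t[1],t[2],ray(c,*t[1],.044).round(4))
cv2.imwrite("pics/w6.png",cv2.resize(im[0:240,200:440,::-1],None,fx=2.4,fy=2.4,interpolation=cv2.INTER_CUBIC))
E
```

```text
[0.54567787 0.07058981 0.11027464] 107.52015311839092 23.52821096920352 12.6
green 2802 [314.2  77.3] [282  53  65  49] [0.523  0.1502 0.044 ]
orange 2561 [ 70.  195.3] [  0 174 108  44] [0.4034 0.0417 0.044 ]
orange 423 [311.4 133. ] [304 120  16  27] [0.5307 0.1207 0.044 ]
orange 297 [288.1 247. ] [283 230  10  34] [0.538  0.0491 0.044 ]
blue 2369 [215.9  24.9] [176   0  76  60] [0.4649 0.1598 0.044 ]
blue 1423 [553.4 321.5] [520 306  64  30] [0.7209 0.0511 0.044 ]
yellow 2693 [348.2 331.2] [130 324 381  12] [0.5935 0.0032 0.044 ]
yellow 241 [252.5 279.6] [249 250   9  61] [0.5226 0.0207 0.044 ]
yellow 209 [371.2 278.5] [367 250   8  61] [0.5949 0.0443 0.044 ]
```

View pics/w6.png

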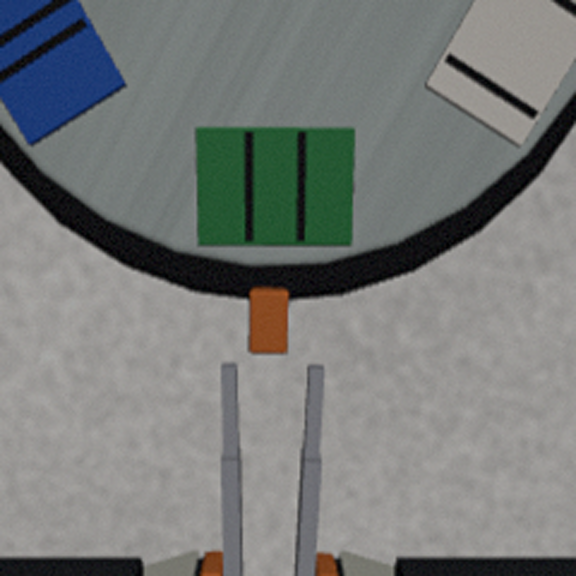

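The green plate sits squarely at the pointer. In the crop its lines are at x ≈ 249 and 301 and the tips' inner edges at (237,365) and (308,366). I'll measure these finely and work out the shift.

```bash
cat > fin.py <<'E'
from m import *
def measure(s,im,rows,tiprow,dump=False):
    c=cam("wrist",s); K=c[0]
    g=cv2.cvtColor(im,cv2.COLOR_RGB2GRAY).astype(float)
    L=[];Rr=[]
    for v in rows:   # dark lines within green: darkness-weighted centroid on green channel
        r=im[v,290:340,1].astype(float); d=np.clip(np.median(r)-10-r,0,None)
        h=np.arange(290,340); k=h<315
        L.append((d[k]*h[k]).sum()/d[k].sum()); Rr.append((d[~k]*h[~k]).sum()/d[~k].sum())
    return np.array(L),np.array(Rr)
E
python3 - <<'E'
from fin import *
s,im=pickle.load(open("w6.pkl","rb")); c=cam("wrist",s)
rows=list(range(58,98,3)); L,Rr=measure(s,im,rows,0); print(L.round(1),Rr.round(1))
for X in(L,Rr):
    p=np.polyfit(rows,X,1); a=ray(c,np.polyval(p,58),58,.044); b=ray(c,np.polyval(p,97),97,.044); d=a-b
    print("line dir",np.degrees(np.arctan2(d[1],d[0])),"mid tool",tool(s,(a+b)/2))
b,_=blobs(im,*COL["green"],(270,40,360,110),200)
print([ (t[0],t[1],t[2]) for t in b])
print("ptr tool",tool(s,ray(c,311.4,133,.030)))
for v in (152,154,156,160): print(v, im[v,288:342].sum(1)//3)
E
```

```text
[303.2 303.3 303.3 303.3 303.3 303.3 303.3 303.3 303.3 303.4 303.3 303.3
 303.3 303.3] [325.2 325.3 325.3 325.3 325.3 325.3 325.  325.1 325.  324.8 325.  324.9
 324.8 324.8]
line dir 107.29924291056152 mid tool [ 8.25375395 -0.35890348  6.621719  ]
line dir 107.21809427293563 mid tool [8.25323559 0.84480437 6.62054639]
[(2802, array([314.2,  77.3]), array([282,  53,  65,  49], dtype=int32))]
ptr tool [5.11655852 0.08700656 8.02360393]
152 [154 152 155 155 114  99 101  98  97  97 110 149 156 154 153 149 150 146
 149 152 154 154 155 152 154 154 155 149 147 147 146 148 152 150 151 149
 149 149 153 152 112 100 100 102 106 107 116 148 151 147 144 143 143 142]
154 [155 156 159 159 117 111 114 113 113 110  93 152 158 157 152 148 149 146
 150 154 151 157 148 154 153 152 155 153 153 152 150 150 151 147 146 145
 148 149 149 149  86 106 113 113 115 114 111 140 150 148 145 142 142 145]
156 [154 157 156 158 120 110 111 115 115 110  91 149 155 155 154 150 153 154
 156 157 158 156 155 154 155 158 157 155 155 150 151 151 150 148 150 149
 146 142 149 147  92 107 114 115 114 113 110 140 152 151 149 145 148 152]
160 [148 151 152 154 125 113 112 113 116 109  90 146 155 156 158 158 155 153
 149 151 147 153 152 156 158 157 154 149 150 149 151 150 150 149 154 153
 152 149 149 147  81 105 114 116 113 111 111 150 155 157 158 153 151 145]
```

```bash
python3 - <<'E'
from m import *
for f,v,l,r in (("w4",156,274,354),("w5",156,280,350),("w6",156,284,346)):
    s,im=pickle.load(open(f+".pkl","rb")); print(f,s["width"]*92); 
    for v in (153,156): print(l,v, im[v,l:r].sum(1)//3)
print([round(arm.observe()["width"]*92,2)]); 
for i in range(4): imaging.get_image("wrist"); print(round(arm.observe()["width"]*92,2))
E
```

```text
w4 30.066475403049996
274 153 [ 77  75  77  87 116 117 115 113 117 114  89  75  75  74  75  78  75  76
  75  74  76  77  78  75  77  72  82  77  75  75  74  75  77  77  76  75
  76  77  72  78  78  74  78  76  77  78  75  77  76  78  76  76  78  76
  78  74  78  80  78  76  76  76  80  77  74  76  71  58  94 110 117 110
 110 111 100  77  75  74  76  79]
274 156 [ 76  75  72  79 113 117 118 114 115 117  94  78  75  71  77  73  77  74
  76  73  73  78  77  74  79  76  77  75  75  74  77  75  77  74  73  76
  77  78  76  77  73  74  76  78  75  77  76  77  74  74  74  76  74  76
  74  79  78  77  76  76  75  78  79  76  78  77  70  53 113 116 116 118
 112 117  93  79  74  74  73  79]
w5 22.996747842653846
280 153 [ 74  76  74  75  75  75  73  78  79  76  72  73 107 112 114 114 113 112
  95  78  76  74  74  77  74  74  77  75  77  74  77  76  75  78  75  79
  78  78  75  79  75  77  77  76  75  77  75  71  57 102 107 104 106 106
 106  83  78  78  77  75  77  74  78  79  76  79  55  49  74  78]
280 156 [ 75  75  76  75  76  75  74  72  76  73  72  75 110 114 113 109 114 111
  93  77  73  73  72  73  73  76  74  74  72  73  77  74  78  78  76  73
  76  77  76  82  74  76  76  72  75  75  74  73  68 113 114 113 108 112
 111  86  76  74  76  76  78  79  78  73  76  78  46  57  73  76]
w6 23.52821096920352
284 153 [148 152 150 148 153 153 155 153 115 106 110 111 109 109 107 154 160 158
 153 153 146 146 149 152 152 153 153 150 157 155 153 153 150 149 149 149
 152 149 147 146 148 147 151 144  84  98 100 103  99  96 101 145 151 146
 146 142 143 143 147 145 145 148]
284 156 [153 153 153 151 154 157 156 158 120 110 111 115 115 110  91 149 155 155
 154 150 153 154 156 157 158 156 155 154 155 158 157 155 155 150 151 151
 150 148 150 149 146 142 149 147  92 107 114 115 114 113 110 140 152 151
 149 145 148 152 150 149 149 150]
[23.1]
23.24
23.12
23.08
23.08
```

The lines read 12.04 mm apart (matches the given 12), bearing 107.25° against 107.5° for the tool. The gap is about 11.9 mm. Shift is x +3.2, y +0.28 cm, and I'll stop 15 mm higher for a check.

Call:
jog_arm([
  {"fingers": 0.5,"xyz": [1,0.1,0.5],"angular": [0,0,0]},
  {"fingers": 0.5,"xyz": [2.2,0.2,1.5],"angular": [0,0,0]},
  {"fingers": 0.5,"xyz": [3,0.28,2.7],"angular": [0,0,0]},
  {"fingers": 0.5,"xyz": [3.2,0.28,3.8],"angular": [0,0,0]},
  {"fingers": 0.5,"xyz": [3.2,0.28,4.5],"angular": [0,0,0]},
  {"fingers": 0.5,"xyz": [3.2,0.28,4.5],"angular": [0,0,0]},
  {"fingers": 0.5,"xyz": [3.2,0.28,4.5],"angular": [0,0,0]},
])

```text
clock: 13.72
position: [0.539, 0.1032, 0.0659]
ee_rot: [1.856, 2.534, 0.0]
force: [0.3, -0.7, -0.2]
width: 0.249
```

```bash
python3 - <<'E'
from m import *
s,im=snap("wrist"); print(s["position"],s["force"],s["width"]*92,s["clock"]); pickle.dump((s,im),open("w7.pkl","wb"))
c=cam("wrist",s)
for v in (115,120,125,153,156): print(v, im[v,285:345,1])
b,_=blobs(im,*COL["green"],(250,40,400,220),100); print([(t[0],t[1],t[2]) for t in b])
cv2.imwrite("pics/w7.png",cv2.resize(im[60:260,210:420,::-1],None,fx=2.8,fy=2.8,interpolation=cv2.INTER_CUBIC))
E
```

```text
[0.53895514 0.10320032 0.0658921 ] [ 0.27880612 -0.73497665 -0.21709416] 22.87414176231988 13.725
115 [131 132 131 131 131 131 134 132 135 135 134 132 131 131 130 127 129 129
 126 130 132 127 131 127 128 127 129 127 129 129 132 128 131 132 132 134
 133 131 133 132 129 130 129 128 132 129 132 133 130 129 130 130 131 131
 133 129 131 132 130 128]
120 [ 93  90  92  94  94  92  94  99  96  98  95  94  99  90  93  97  90  94
  94  96  95  96  95  91  96  93  95  93  93  91  96  95  91  97  92  97
  97  98  95  93  96 101 101 102  99 103  99 101 104 104 102  99 100 101
 100  98 105 100  99 102]
125 [94 89 89 90 92 92 92 40 18 15 19 55 89 93 91 90 92 90 90 89 93 88 90 93
 91 90 93 91 90 89 93 89 92 77 34 10 18 23 71 91 94 91 93 91 90 91 86 90
 92 90 89 90 90 88 90 95 90 91 91 91]
153 [ 89  92  90  88  87  88  90 114 120 117 117 118 118  88  88  89  90  90
  91  87  91  89  91  91  93  91  90  87  90  90  90  94  94  59  24  11
  10  28  91  91  88  89  85  66 109 112 111 107 106 110  94  89  88  90
  89  91  90  86  90  90]
156 [ 89  89  88  90  88  89  90 117 121 116 118 121 121  94  88  88  91  90
  89  90  91  91  91  91  88  89  91  88  92  91  88  91  92  59  25  16
  15  26  91  90  93  91  91  74 115 120 119 118 121 118  98  94  88  91
  92  88  87  90  90  91]
[(3646, array([306.3, 146. ]), array([268, 120,  79,  56], dtype=int32))]
```

View pics/w7.png

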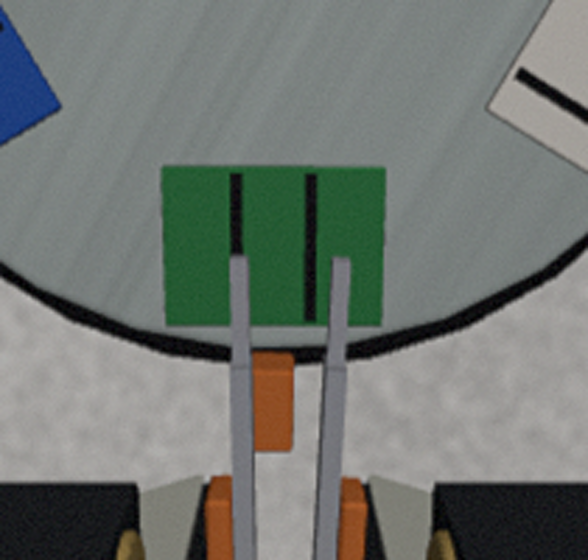

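Height and heading are good, but the tips sit about 2.5 mm to the right of the lines (lines at 294.2 and 320.8 px, inner edges at 297.5 and 328.7). The last shift overshot, and my hand computation of the offset disagrees with the script. Checking why.

```bash
python3 - <<'E'
from fin import *
for i in range(2): p=imaging.camera_params("wrist"); print(p["fx"],p["cx"],p["hand_eye"].round(5).tolist())
for f,u,v in(("w6",314.15,77.5),("w7",307.5,150)):
    s,im=pickle.load(open(f+".pkl","rb")); c=cam("wrist",s); print(tool(s,ray(c,u,v,.044)),s["ee_rot"],R.from_rotvec(s["ee_rot"]).as_matrix().round(4)[2])
E
```

```text
357.74800424526074 311.5950420029672 [[-0.0004, -0.96673, -0.25582, 0.06982], [1.0, -0.00051, 0.00034, 0.0009], [-0.00046, -0.25582, 0.96673, -0.14182], [0.0, 0.0, 0.0, 1.0]]
357.74800424526074 311.5950420029672 [[-0.0004, -0.96673, -0.25582, 0.06982], [1.0, -0.00051, 0.00034, 0.0009], [-0.00046, -0.25582, 0.96673, -0.14182], [0.0, 0.0, 0.0, 1.0]]
[8.26704087 0.24112118 6.62112446] [ 1.85719676e+00  2.53383020e+00 -1.92082620e-03] [-7.e-04 -1.e-03 -1.e+00]
[ 4.83786371 -0.09101228  2.18880822] [1.85627333e+00 2.53423927e+00 3.00646653e-04] [-1.e-04  3.e-04 -1.e+00]
```

The reported hand-eye calibration has changed since the first call (about 1.7 mm in y), which explains the overshoot. With both measured in the same image, the correction is y −0.25 and x −0.1 cm, then descend.

Call:
jog_arm([
  {"fingers": 0.5,"xyz": [-0.1,-0.25,0],"angular": [0,0,0]},
  {"fingers": 0.5,"xyz": [-0.1,-0.25,0.4],"angular": [0,0,0]},
  {"fingers": 0.5,"xyz": [-0.1,-0.25,0.8],"angular": [0,0,0]},
  {"fingers": 0.5,"xyz": [-0.1,-0.25,1.2],"angular": [0,0,0]},
  {"fingers": 0.5,"xyz": [-0.1,-0.25,1.2],"angular": [0,0,0]},
  {"fingers": 0.5,"xyz": [-0.1,-0.25,1.2],"angular": [0,0,0]},
])

```text
clock: 14.52
position: [0.5366, 0.1018, 0.0537]
ee_rot: [-1.856, -2.535, 0.0]
force: [-0.7, 0.5, 0.2]
width: 0.252
```

```bash
python3 - <<'E'
from m import *
s,im=snap("wrist"); sd=imaging.get_image("side"); print(s["position"],s["force"],s["width"]*92,s["clock"]); pickle.dump((s,im),open("w8.pkl","wb"))
print(imaging.camera_params("wrist")["hand_eye"][1].round(5))
for v in (138,146,153,157): print(v, im[v,285:345,1])
A=cv2.resize(im[100:220,250:380,::-1],(520,480),interpolation=cv2.INTER_CUBIC)
p=proj(cam("side"),[.522,.149,.047]).astype(int); print(p)
x,y=p; B=cv2.resize(sd[y-30:y+30,x-17:x+18,::-1],(280,480),interpolation=cv2.INTER_CUBIC)
cv2.imwrite("pics/w8.png",np.hstack([A,B]))
E
```

```text
[0.5365959  0.10178727 0.05371189] [-0.6523529   0.45941658  0.24397802] 23.163173270859744 14.525
[ 1.0e+00 -5.1e-04  3.4e-04  9.0e-04]
138 [94 92 93 90 91 92 94 90 91 91 91 96 33 10 15 15 41 91 94 92 94 94 95 96
 93 93 91 90 92 90 91 92 91 92 92 90 92 89 89 92 80 32  9 14 17 56 90 93
 90 92 91 90 91 96 90 91 91 93 89 89]
146 [90 90 94 93 88 91 93 92 87 92 93 99 37 15 12 11 36 90 92 91 91 91 87 91
 94 94 89 89 92 90 92 91 91 91 92 89 90 92 90 93 63 27 10 10 20 60 88 94
 92 93 91 91 89 88 91 88 91 90 93 90]
153 [ 90  90  90  89  89  84  92 114 119 117 115 120 122  79  26  10  40  90
  94  92  92  91  95  90  89  91  93  90  90  90  90  93  91  90  89  90
  88  91  92  94  59  23  12  48 113 116 111 111 109 108  91  92  90  91
  93  90  95  90  88  93]
157 [ 93  93  91  90  92  89  90 115 120 120 123 120 125 104  36   9  34  90
  95  92  88  91  90  90  90  91  91  91  90  91  86  90  88  91  93  87
  89  89  91  93  59  20  18  69 121 124 120 120 121 121  99  90  92  91
  90  92  91  89  90  91]
[333 247]
```

View pics/w8.png

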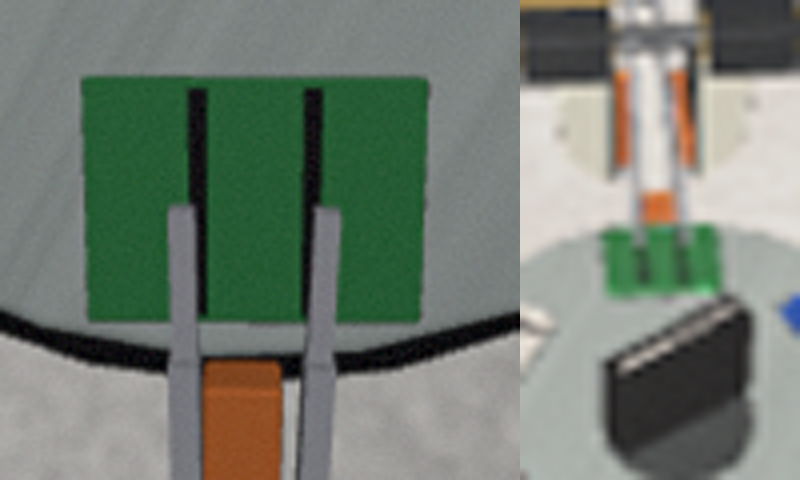

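The tips now straddle the lines evenly (midpoints 313.2 and 313.2 px), and gap and spacing both read about 12.0 mm. Tip underside is about 6 mm above the plate, so I'll lower 3 mm and settle.

Call:
jog_arm([
  {"fingers": 0.5,"xyz": [0,0,0.15],"angular": [0,0,0]},
  {"fingers": 0.5,"xyz": [0,0,0.3],"angular": [0,0,0]},
  {"fingers": 0.5,"xyz": [0,0,0.3],"angular": [0,0,0]},
  {"fingers": 0.5,"xyz": [0,0,0.3],"angular": [0,0,0]},
  {"fingers": 0.5,"xyz": [0,0,0.3],"angular": [0,0,0]},
  {"fingers": 0.5,"xyz": [0,0,0.3],"angular": [0,0,0]},
])

```text
clock: 15.38
position: [0.5366, 0.1017, 0.0507]
ee_rot: [1.856, 2.535, 0.0]
force: [-0.2, 0.1, -1.4]
width: 0.254
```

```bash
python3 - <<'E'
from m import *
s,im=snap("wrist"); print(s["position"],s["force"],s["width"]*92,s["clock"])
for v in (142,146,153,157): print(v, im[v,288:340,1])
b,_=blobs(im,*COL["green"],(250,40,400,220),100); print([(t[0],t[1],t[2]) for t in b])
A=cv2.resize(im[100:220,250:380,::-1],(520,480),interpolation=cv2.INTER_CUBIC); cv2.imwrite("pics/w9.png",A)
E
```

```text
[0.5366084  0.10170694 0.05074875] [-0.24143336  0.07722165 -1.41855654] 23.32394193528747 15.375
142 [91 95 94 90 91 93 95 93 74 31 26 13 18 56 90 94 93 89 90 92 92 93 89 88
 93 90 91 95 91 89 91 91 90 90 92 92 93 97 40 17 14 15 39 90 90 89 92 93
 89 89 90 91]
146 [92 91 92 90 91 87 91 93 80 33 13  9 22 55 90 94 90 94 91 91 89 93 92 91
 94 89 95 92 93 93 90 92 90 91 91 91 92 87 39 10 19 12 41 92 95 93 92 87
 85 94 91 91]
153 [ 90  93  90  90 113 119 118 117 119 119  80  24  15  50  93  94  92  90
  91  90  92  91  91  93  88  89  91  92  91  92  90  90  89  91  89  94
  95  76  29   7  48 114 113 113 109 112 109  94  89  92  91  92]
157 [ 89  92  88  91 116 119 118 119 124 120 106  34  10  34  90  92  91  91
  91  92  91  91  91  89  94  92  92  89  91  94  89  90  90  90  94  92
  97  78  25  15  70 121 120 122 122 119 123  99  87  90  89  91]
[(4403, array([313.5, 148.5]), array([270, 120,  88,  62], dtype=int32))]
```

View pics/w9.png

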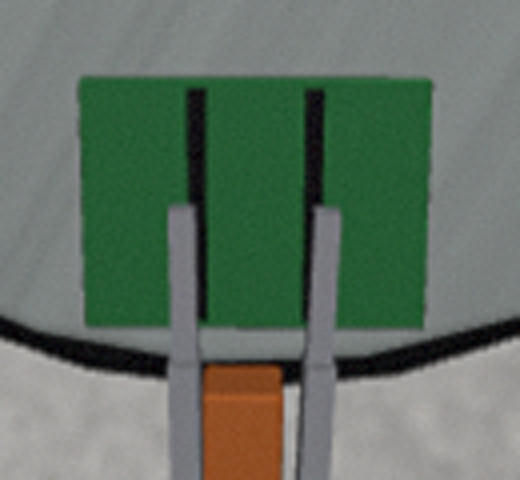

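The tips' inner faces lie over the line centres and the plate is still at the pointer. The force reading is no different from free air, so there is no contact. Handing in.

```bash
python3 -c "
from cell import job; print(job.sign_off())"
```

```text
the job is handed in; nothing more can be done
None
```

I turned the turret one click counter-clockwise, so the green plate sits at the pointer. I then took the tweezers from their rest and handed in at about 15.4 s, still holding them over the plate. No verdict was reported.

**Last checks, from the wrist camera:**
- **Alignment:** the inner faces of the tips lie over the two line centres, with the midpoints agreeing to about 0.1 mm.
- **Gap:** about 12.0 mm in the image. The width over the pads was 23.0–23.3 mm, against 23 mm wanted.
- **Clearance:** the tip undersides are about 3 mm above the plate. This comes from the tool height and the grasp in the rest; I did not measure it separately.
- **Contact:** the force reading was no different from free air, so nothing is touching.

**What disagreed:**
- **Camera calibration:** the reported wrist calibration shifted by about 1.7 mm partway through. My first approach was 2.5 mm off sideways because of it, and I corrected that using the tips and lines in the same image.
- **Part-squeezed gap:** at the first, 30 mm squeeze the image gave a tip gap of about 22.6 mm, where the stated rate predicts 25 mm. I did not resolve this. The final squeeze agreed.

I moved nothing else on purpose, but I did not take a last picture of the whole bench.

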